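# Unpin the assembly jig and run its slide out

### The job

Draw the yellow-knobbed locking pin out of the blue inclined block of the assembly jig and park it in the side notch of the orange-topped stand: narrow neck fully home in the notch, collar resting on the plate, pin hanging upright. Then, with the pin parked and let go, push the unlocked slide by its green post all the way out to its stop. Ease the pin without forcing it against the jig or the stand, do not touch the black terminal housing, which rides in its nest on the slide, and leave the red bin, the screwdriver and the cup where they are.

Things in the scene. Friction and masses are not known exactly. Their poses are not given: they have to be found in the camera images.
- pin: Loose round locking pin, about 0.15 kg, at first fully in the bore. Origin: centre of its steel collar's underside; z axis along the pin to the knob. Above: collar 28 mm diameter, 5 thick, then yellow cylindrical knob 22 mm diameter, 45 long (ends at +50). Below: dark neck 9 mm diameter, 20 long, then shank 18 mm diameter to the tip at -73 mm.
- bore (a point): Centre of the bore's mouth on the upper inclined face of the jig's blue block (50 x 50 x 40 mm, fixed); axes as jig. The bore runs out of the block along (-0.5, 0, 0.866) in these axes, leaning 30 degrees from vertical to the jig's front. Through bore 19.5 mm diameter, 40 long; below it the pin's tip stands between two steel lugs and locks the slide.
- jig: Assembly jig, fixed; base plate 160 mm (x) by 260 mm (y), 12 mm thick. Origin on its underside; z up. Its front (-x) faces the robot, give or take. The bore's mouth is at (-40, -55, 105) mm in this frame.
- slide (a joint): Travel of the jig's grey slide in m: 0 = locked position at the start, 0.06 = out at its stop. It moves along the jig's +y, with about 2 N of friction, and stays where it is left.
- slide_grip (a point): On the axis of the slide's green post, 15 mm below its top. Post upright, 20 mm diameter, 45 mm high, its foot on the slide's top 30 mm above the table; it moves with the slide. At the start it is at (20, 48, 60) mm in the jig's frame.
- housing: Black terminal housing lying loose in its nest on the slide, 34 x 85 mm, 26 mm high, easily damaged; it rides along with the slide. Origin: centre of its underside, 30 mm above the table, at (53, -50, 30) mm in the jig's frame when the slide is in.
- nest (a point): Centre of the floor of the housing's nest on the slide (38 x 89 mm inside, steel rim 8 mm high); it moves with the slide.
- stand: Parking stand, fixed: dark foot 90 x 80 mm, grey column, and on top a level orange fork plate 6 mm thick whose top is 130 mm above the table. Origin on its underside, straight below the seat of the notch; z up. The notch opens to the stand's -x.
- notch (a point): Seat of the notch, on the plate's top face: where the pin's axis stands when the neck is home. Axes as stand. Notch 14 mm wide, from the seat 26 mm along -x to its mouth, then two flared horns, 14 mm more. The neck fits, the shank does not: the pin enters from the side, plate between collar and shank, then the collar is lowered onto the plate.
- red_bin: Red open bin with screws, 110 x 90 mm, 60 mm high, loose. Origin: centre of its underside. Leave alone.
- screwdriver: Screwdriver with red handle, 160 mm long, lying on the table, loose. Leave alone.
- cup: White cup, 72 mm diameter, 75 mm high, loose. Origin: centre of its underside. Leave alone.
Things that resemble listed ones, but are neither listed nor needed, are in the scene too. There is more than one size of the stand; the job needs the largest.

How it is judged (in metres and radians):
On the way, in this order (a step that is already met when the one before it is completed fails the run):
1. the pin is drawn out of the bore, the slide still in (distance between pin and bore above 0.075 m and value of joint slide below 0.01 m), for 0.1 s.
2. the pin hangs in the notch, let go, the slide still in (horizontal distance between pin and notch below 0.008 m and z of pin in the frame of notch between -0.004 and 0.004 m and angle between pin's own z axis and vertical below 0.15 rad and value of joint slide below 0.01 m and contact force between the fingers and pin below 0.1 N), for 0.2 s.
At the end, for the whole second after the job is handed in: The pin hangs at rest in the notch: its origin within 8 mm (horizontally) and 4 mm (in height) of the notch seat, upright within 0.15 rad; the slide is out past 55 of its 60 mm and at rest, the housing still in its nest (within 8 mm) (horizontal distance between pin and notch below 0.008 m and z of pin in the frame of notch between -0.004 and 0.004 m and angle between pin's own z axis and vertical below 0.15 rad and value of joint slide above 0.055 m and velocity of joint slide between -0.01 and 0.01 m/s and linear speed of pin below 0.02 m/s and distance between housing and nest below 0.008 m); the robot touches nothing.
It fails at once if the pin is forced against the jig (over 30 N) (contact force between pin and jig above 30 N).
It fails at once if the pin is forced against the stand (over 30 N) (contact force between pin and stand above 30 N).
It fails at once if the robot or the pin bumps the black housing (over 5 N) (contact force between any of the arm, the fingers, pin and housing above 5 N).
It fails at once if the red bin, screwdriver or cup is shifted more than 25 mm (distance of any of red_bin, screwdriver, cup from where it was at the start of the episode above 0.025 m).
It also fails if it takes over 51 s, if anything falls off the work surface, if the arm or the gripper's body presses on something with over 40 N, if the wrist force passes 120 N, or if a joint passes its speed limit or range.

### The arm

A 6-joint arm with a two-finger parallel gripper is mounted at the origin on the work surface. World frame = base frame: x ahead of the robot, y to its left, z up, the work surface at z = 0. Lengths are in mm, angles in rad, forces in N, time in s.
With the tool pointing down it reaches from about 350 to 775 mm from the base axis. Payload 7.3 kg.
Tool frame: the origin (TCP) lies at the centre of the arm's flange, where the gripper is bolted on; the fingertips stand 178 mm ahead of it and the grasp point (between the pads) lies 159 mm ahead of it; z points along the fingers, y is the line along which they close (so a half turn about z gives the same grasp; the last joint's range is limited). The gripper opens to 92 mm and grips with 3 to 60 N. Pads are 19 mm wide; open, the fingers measure 130 mm over their backs; the gripper's body (75 mm by 190 mm) begins 47 mm behind the grasp point.
Start: joints at [0.955, 0.342, 1.524, -0, 1.275, -0.146], TCP at [237.652, 468.134, 404.741] pointing down, gripper open.
Joint ranges: [-2.53, 2.53], [-0.77, 2.02], [0.04, 2.7], [-1, 4.14], [0.28, 2.66], [-3.11, 3.11]. Speed limits (rad/s): [2.57, 2.57, 3.14, 3.14, 3.14, 3.14].

### API

Orientations are given as a unit quaternion [x, y, z, w].
In Python, from workcell import * gives the robot as it stands.
- The arm moves only by the tool send_rows, never from a script. Its argument "motion" is text: rows parted by semicolons, each of 7 numbers parted by spaces: the turn, a rotation vector about the world's x, y, z in rad, then the shift along the world's x, y, z in m, then the opening, from 0 (shut) to 1 (fully open). A call has 1 to 8 rows; each row is the pose to reach, as a shift and turn from the pose commanded when the call began; what a row does not reach only later rows make up. A row lasts 1/8 s, in which the tool goes at most 62.5 mm and 10.7 degrees, less where a joint would pass 70% of its speed; a pose out of reach is approached as far as the arm can. A call with a gripper value outside its range is refused whole. The fingers move at their own pace and stop on an object; the grip force is fixed at half the most. Time passes only in rows, so rows that repeat a pose let the fingers close. It gives the time, the measured TCP pose, the force, the opening and the grip force at its end, in the units of the state.
- read_state(): the state, without advancing time (a new reading comes with each control period).
- read_camera(name): name is "side" or "top"; returns a dict with "image" (420x560x3 uint8, red, green, blue), "z_map" (420x560 float32, mm along the optical axis (not along the pixel's ray), 0 where there is no reading), "fx", "fy", "cx", "cy" (pixels), "R" (3x3) and "t" (3): a world point X has camera coordinates R X + t. Camera axes: x right, y down, z forward; pixel columns grow to the right and rows downward; lengths in mm; the calibration is good to about 2 mm. A picture is of the moment at which its call begins.
- finish_job(): hands the job in; it is judged then, once.
Trained networks look in a picture, given as the dict that the camera call returned (one of the last four; its "shot" number tells which), for a name from the list of things; names that differ only in an ending like _2 or _b are one class to them, and where a whole thing is asked for, a point or a joint stands for the part that bears it (a point fixed in the world has none). Each returns a list of dicts, best first, with "conf" (0 to 1); they miss things now and then, are a little off and sometimes report something else, mostly with a low value. They report only what shows in the picture. A call takes as long as a camera call. They do not tell look-alikes from the thing itself.
- masks_of(picture, name): "pixels" (420x560 bool, what is visible of it) and "at" ([row, column] in pixels, amid what is visible of it).
- mark_of(picture, name): "at" ([row, column] in pixels: a listed point, or the origin of a listed thing).
The state is a dict: "time_s": time; "qpos": joint angles; "dq": joint speeds; "joint_efforts": joint torques, N m; "eef_pos": TCP position; "eef_rot": TCP orientation; "ft_force": force on the tool from outside, world axes, zero at the start; "wrist_torque": the same for the moment, N m; "gripper_width": finger opening in mm; "finger_force": force on a finger pad.
Only numpy, scipy, OpenCV 4.12 (cv2) and the standard library are available. Lean on these libraries where they do the work, as an engineer would, in place of code of your own. Each camera call takes 0.05 s, during which the arm holds its last target. There are 200 camera calls.

## Working session

There is one attempt and no reset: what is moved stays moved. The work goes in short steps, Python scripts to look and compute and a tool call to move; the robot and the scene stay as the last step left them, time stands still between calls to the robot, and variables do not carry over. Pictures are saved under pics/ and viewed, at most 10 in all, crops included, and the job is handed in when it is done.

Besides the shell and the picture viewer there is one more tool, called in YAML: its name, and indented under it one key for each argument. send_rows: Moves the arm, as the interface text tells. Its arguments: {"type":"object","properties":{"motion":{"type":"string"}},"required":["motion"]}

```bash
ls; mkdir -p pics; cat > h.py <<'E'
from workcell import *
import numpy as np, cv2
def save(c,n): cv2.imwrite('pics/'+n+'.png',cv2.cvtColor(c['image'],cv2.COLOR_RGB2BGR))
def cloud(c):
    z=c['z_map'].astype(float); v,u=np.mgrid[:z.shape[0],:z.shape[1]]
    P=np.stack([(u-c['cx'])/c['fx']*z,(v-c['cy'])/c['fy']*z,z],-1)
    W=(P-np.array(c['t']))@np.array(c['R']); W[z==0]=np.nan
    return W
def proj(c,X):
    p=np.array(c['R'])@np.array(X,float)+np.array(c['t']); return p[1]/p[2]*c['fy']+c['cy'],p[0]/p[2]*c['fx']+c['cx']
def ray(c,at,zw):  # pixel ray meets world plane z=zw
    R=np.array(c['R']);t=np.array(c['t']);d=R.T@np.array([(at[1]-c['cx'])/c['fx'],(at[0]-c['cy'])/c['fy'],1]);o=-R.T@t
    return o+d*(zw-o[2])/d[2]
E
python3 - <<'E'
from h import *
np.set_printoptions(precision=1,suppress=True)
for n in ('top','side'):
    c=read_camera(n); save(c,n+'1'); W=cloud(c); print(n, -np.array(c['R']).T@c['t'])
    for k in ['pin','jig','stand','slide','housing','red_bin','cup','screwdriver']:
        for m in masks_of(c,k):
            p=m['pixels']; print(' mask',k,round(m['conf'],2),np.round(m['at']),p.sum(),np.nanmedian(W[p],0),np.nanpercentile(W[p][:,2],98))
    for k,z in [('pin',105),('bore',105),('jig',0),('stand',0),('notch',130),('slide_grip',60),('housing',30)]:
        for m in mark_of(c,k): print(' mark',k,round(m['conf'],2),np.array(m['at']),ray(c,m['at'],z))
print(read_state())
E
```

```text
pics
top [339.6  15.8 925.5]
 mask pin 0.76 [182. 273.] 180 [522.2  12.2 142.6] 152.9885774847594
 mask jig 0.69 [173. 246.] 6450 [572.6  79.8  13.8] 112.15224925906048
 mask stand 0.92 [301. 136.] 1054 [270.7 296.9  59.1] 95.61779073492677
 mask stand 0.81 [229. 149.] 1807 [423.1 274.7  90.7] 132.18818203437547
 mask stand 0.68 [251. 209.] 801 [387.8 134.   90.5] 95.84252340313763
 mask slide 0.86 [163. 249.] 2099 [601.2  68.   30. ] 74.48297900066981
 mask housing 0.76 [150. 279.] 555 [624.6   1.3  48.7] 57.78403868851368
 mask housing 0.73 [225. 412.] 2279 [ 452.  -326.2   12.2] 60.614245139125366
 mask red_bin 0.86 [226. 411.] 2273 [ 453.1 -326.1   12.2] 60.618127869241405
 mask cup 0.58 [154. 405.] 918 [ 633.2 -305.7   42.7] 75.76009114249293
 mask screwdriver 0.61 [154. 165.] 400 [610.7 276.7  22.4] 27.44832356479264
 mark pin 0.64 [178.8 275.9] [539.8   6.4 105. ]
 mark bore 0.91 [179.2 274.9] [538.9   8.5 105. ]
 mark jig 0.71 [173.3 255.9] [577.5  54.4   0. ]
 mark stand 0.68 [235.9 154.8] [417.4 285.1   0. ]
 mark stand 0.58 [248.7 213.9] [391.4 145.7   0. ]
 mark notch 0.9
[... 1320 characters left out ...]
d 0.62 [207.6 223.2] [385.7 148.6   0. ]
 mark notch 0.95 [183.7 219.3] [381.4 104.7 130. ]
 mark notch 0.88 [132.  217.3] [421.7 266.1 130. ]
 mark notch 0.6 [148.5 152.9] [270.9 264.8 130. ]
 mark slide_grip 0.79 [175.2 315.7] [610.1 113.6  60. ]
 mark housing 0.73 [215.  343.7] [631.2   1.9  30. ]
{'time_s': 1.6, 'qpos': array([ 1. ,  0.3,  1.5, -0. ,  1.3, -0.1]), 'dq': array([-0.,  0.,  0.,  0., -0.,  0.]), 'joint_efforts': array([ -0. , -43.1, -24.4,   0.1,   0. ,   0. ]), 'eef_pos': array([237.7, 468.1, 404.7]), 'eef_rot': array([0.2, 1. , 0. , 0. ]), 'ft_force': array([ 0.9, -0. ,  0.3]), 'wrist_torque': array([ 0.,  0., -0.]), 'finger_force': 0.0, 'gripper_width': 92.20472468882627}
```

```bash
python3 - <<'E'
import cv2,numpy as np
a=cv2.imread('pics/top1.png')[120:330,90:310]; b=cv2.imread('pics/side1.png')[110:270,130:390]
cv2.imwrite('pics/a.png',cv2.resize(a,None,fx=2.8,fy=2.8,interpolation=cv2.INTER_CUBIC)); cv2.imwrite('pics/b.png',cv2.resize(b,None,fx=3,fy=3,interpolation=cv2.INTER_CUBIC))
E
```

```text
(no output)
```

View pics/a.png

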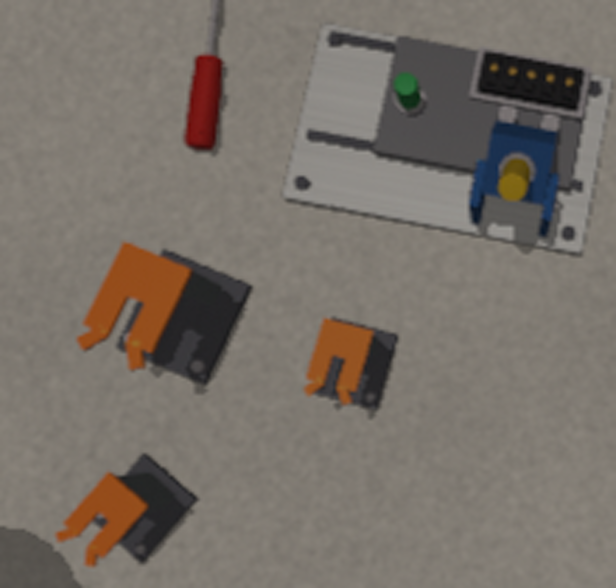

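View pics/b.png

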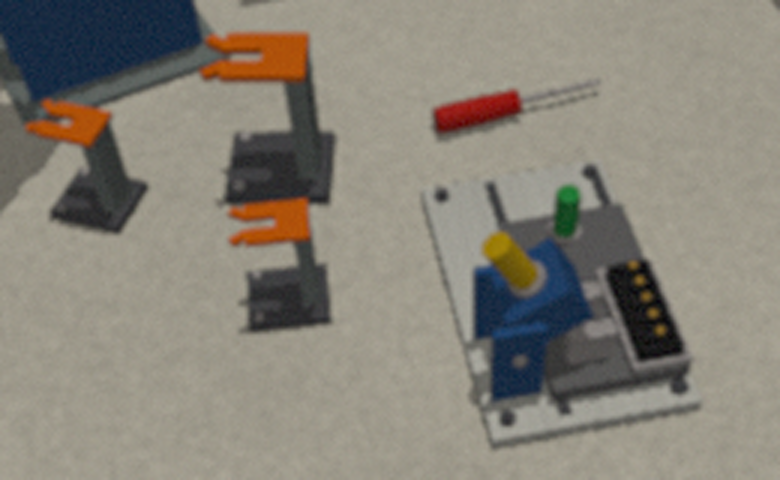

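View pics/top1.png

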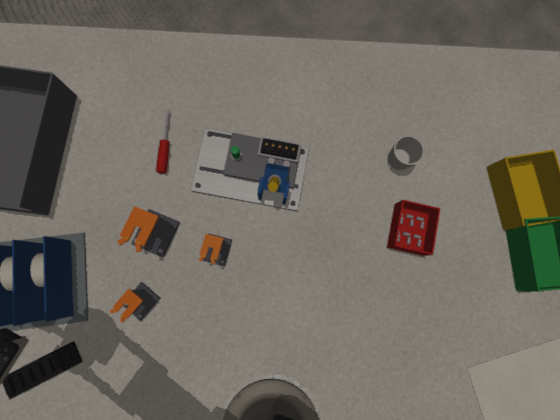

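Candidates. Stand: large orange plate at top-image (row 227, col 140), z≈132. The smaller look-alikes are at (248, 212) and (301, 130), both z≈95. I choose (227, 140). There is one pin, its yellow knob at (182, 273). The crops confirm this. Next I fit the poses precisely.

```bash
cat >> h.py <<'E'
def hue(c):
    return cv2.cvtColor(c['image'],cv2.COLOR_RGB2HSV).astype(int)
E
python3 - <<'E'
from h import *
np.set_printoptions(precision=2,suppress=True)
for n in ('top','side'):
    c=read_camera(n); W=cloud(c); H=hue(c); x,y,z=W[...,0],W[...,1],W[...,2]
    np.savez('pics/%s_w.npz'%n,W=W,H=H)
    m=(abs(x-580)<130)&(abs(y-54)<180)&(z>8)&(z<120)
    m2=m&(z<16)
    r=cv2.minAreaRect(W[m2][:,:2].astype(np.float32)); print(n,'jig',r, np.median(z[m2]))
    g=m&(H[...,0]>40)&(H[...,0]<85)&(H[...,1]>120)&(z>35); print(' post',g.sum(),W[g].mean(0),W[g&(z>70)].mean(0),np.percentile(z[g],95))
    o=(abs(x-423)<90)&(abs(y-275)<80)&(H[...,0]<20)&(H[...,1]>150)&(z>120)&(z<140)
    P=W[o]; r=cv2.minAreaRect(P[:,:2].astype(np.float32)); print(' stand',o.sum(),r,np.median(P[:,2]))
    k=(abs(x-525)<50)&(abs(y-8)<50)&(H[...,0]>20)&(H[...,0]<35)&(H[...,1]>130)&(z>100)
    print(' knob',k.sum(),W[k].mean(0),W[k].min(0),W[k].max(0))
    b=m&(H[...,0]>95)&(H[...,0]<125)&(H[...,1]>120)
    print(' blue',b.sum(),np.percentile(W[b],[2,98],axis=0))
    # top-down raster of orange
    cv2.imwrite('pics/o_%s.png'%n,0*np.zeros((2,2)))
    np.save('pics/stand_%s.npy'%n,P)
E
```

```text
top jig ((547.5615234375, 80.8961410522461), (271.9985656738281, 239.7599639892578), 81.01231384277344) 11.694799281498296
 post 77 [608.9  100.94  68.6 ] [611.06 101.78  74.37] 76.49610303546648
 stand 849 ((419.34857177734375, 283.9473876953125), (53.62919998168945, 79.97477722167969), 69.32113647460938) 129.78997634953325
 knob 128 [519.63  11.88 142.08] [504.6    1.92 114.98] [540.92  22.71 154.29]
 blue 503 [[501.37 -18.81  49.06]
 [575.11  42.67 116.91]]
side jig ((547.6673583984375, 79.30500793457031), (274.30120849609375, 238.8941192626953), 81.28819274902344) 11.904408728999178
 post 90 [609.51  96.41  61.45] [610.76  98.95  74.44] 76.14780132513893
 stand 443 ((419.56988525390625, 282.6084899902344), (56.0223388671875, 79.2166748046875), 68.23286437988281) 129.82687329599523
 knob 186 [521.15   6.59 136.28] [505.35   0.1  110.71] [541.3   20.15 153.74]
 blue 992 [[503.57 -22.73  19.61]
 [569.85  40.35 116.3 ]][ WARN:0@0.683] global loadsave.cpp:1063 imwrite_ Unsupported depth image for selected encoder is fallbacked to CV_8U.
```

```bash
python3 - <<'E'
from h import *
from scipy.optimize import least_squares
np.set_printoptions(precision=2,suppress=True)
A=[]
yaws=[]
for n in ('top','side'):
    f=np.load('pics/%s_w.npz'%n); W,H=f['W'],f['H']; x,y,z=W[...,0],W[...,1],W[...,2]
    m=(z>9)&(z<15)&(x>485)&(x<690)&(y<210)&(y>-100)
    m=cv2.morphologyEx(m.astype(np.uint8),cv2.MORPH_OPEN,np.ones((2,2)))>0
    lab=cv2.connectedComponents(m.astype(np.uint8))[1]; 
    L=np.bincount(lab[m]).argmax()
    r=cv2.minAreaRect(W[m][:,:2].astype(np.float32)); print(n,r, cv2.boxPoints(r))
    k=(abs(x-525)<50)&(abs(y-8)<50)&(H[...,0]>20)&(H[...,0]<35)&(H[...,1]>130)&(z>100)
    A.append(W[k])
# cylinder fit to knob
for P,nm in [(A[0],'top'),(A[1],'side'),(np.vstack(A),'both')]:
  for fixed in (True,False):
    def ax(p):
        t,yw=(np.pi/6,np.radians(-8.5)) if fixed else (p[3],p[4]); return np.array([-np.sin(t)*np.cos(yw),-np.sin(t)*np.sin(yw),np.cos(t)])
    def res(p):
        d=ax(p);q=P-[p[0],p[1],130];s=q@d;r=np.linalg.norm(q-s[:,None]*d,axis=1)
        e=p[2]-s
        return np.where(abs(r-11)<abs(e),r-11,e) if 1 else r-11
    s=least_squares(res,[525,10,28]+([] if fixed else [.52,-.15]),loss='soft_l1')
    p=s.x;d=ax(p);org=np.array([p[0],p[1],130])+d*(p[2]-50); print(nm,'cap s',p,'origin',org,'d',d,'rms',np.sqrt((s.fun**2).mean()))
# notch
for n in ('top','side'):
    c=read_camera(n);H=hue(c);o=((H[...,0]<20)&(H[...,1]>150)&(H[...,2]>60)).astype(np.float32)
    R=np.array(c['R']);t=np.array(c['t'])
    def look(X):
        q=X@R.T+t; u=(q[...,0]/q[...,2]*c['fx']+c['cx']).astype(np.float32);v=(q[...,1]/q[...,2]*c['fy']+c['cy']).astype(np.float32)
        return cv2.remap(o,u,v,cv2.INTER_LINEAR)
    # frame: origin guess (cx,cy) yaw a; score: slot empty, arms full
    u,v=np.mgrid[-26:30:1.,-30:31:1.]
    slot=((abs(v)<7)&(u<0))|(u**2+v**2<49)
    def val(p):
        a=p[2];X=np.stack([p[0]+u*np.cos(a)-v*np.sin(a),p[1]+u*np.sin(a)+v*np.cos(a),130+0*u],-1)
        return look(X)
    tmpl=(abs(v)<19)&(u<10)&~slot
    wid=(abs(v)<19)&(u<10)
    best=max(((lambda I:(I[tmpl].mean()-I[slot].mean()))(val((x0,y0,np.radians(a)))),x0,y0,a) for x0 in range(400,440,2) for y0 in range(262,302,2) for a in range(-32,-10,3))
    b=best
    best=max(((lambda I:(I[tmpl].mean()-I[slot].mean()))(val((x0,y0,np.radians(a)))),x0,y0,a) for x0 in np.arange(b[1]-2,b[1]+2.1,.5) for y0 in np.arange(b[2]-2,b[2]+2.1,.5) for a in np.arange(b[3]-3,b[3]+3.1,1))
    print(n,best)
    I=val((best[1],best[2],np.radians(best[3])))
    for i in range(0,56,3): print(int(u[i,0]),''.join('#' if w>.6 else '+' if w>.3 else '.' for w in I[i]))
E
```

```text
top ((nan, nan), (0.0, 0.0), 0.0) [[nan nan]
 [nan nan]
 [nan nan]
 [nan nan]]
side ((589.6417846679688, 67.82212829589844), (263.7975769042969, 164.34371948242188), 81.07550048828125) [[488.   -49.73]
 [650.36 -75.23]
 [691.28 185.38]
 [528.93 210.87]]
top cap s [521.72  13.2  -92.25] origin [592.06   2.69   6.81] d [-0.49  0.07  0.87] rms 3.699067942088886
top cap s [521.63  12.76  19.91   0.53  -0.11] origin [536.79  11.03 104.07] d [-0.5   0.06  0.86] rms 1.0203350877922504
side cap s [522.31  13.15  20.53] origin [536.88  10.97 104.48] d [-0.49  0.07  0.87] rms 0.7978877699925606
side cap s [522.3   13.14  20.54   0.53  -0.13] origin [537.    11.18 104.55] d [-0.5   0.07  0.86] rms 0.7942078865356746
both cap s [ 521.98   13.24 -104.42] origin [598.35   1.83  -3.73] d [-0.49  0.07  0.87] rms 3.2228687234908437
both cap s [521.98  13.08  20.26   0.53  -0.13] origin [536.9   11.1  104.35] d [-0.5   0.07  0.86] rms 0.9117634481234829
top (np.float32(0.9149288), np.float64(419.0), np.float64(284.5), np.float64(-20.0))
-26 ......++.+#############..............+############+..........
[... 1796 characters left out ...]
###############+.............+######################+
1 .+#####################+.............+######################+
4 .+#####################++............+######################+
7 .+##########################################################+
10 .+##########################################################+
13 .+##########################################################+
16 .+##########################################################+
19 .+##########################################################+
22 .+##########################################################+
25 .+##########################################################+
28 .+##########################################################+
```

```bash
cat >> h.py <<'E'
from scipy.spatial.transform import Rotation as Ro
def go(tcp,Rt):
    s=read_state(); r=(Ro.from_matrix(Rt)*Ro.from_quat(s['eef_rot']).inv()).as_rotvec()
    return np.round(r,4),np.round((np.array(tcp)-s['eef_pos'])/1000,4)
def tool(z,y):
    z=np.array(z,float)/np.linalg.norm(z); y=np.array(y,float); y-=z*(z@y); y/=np.linalg.norm(y)
    return np.stack([np.cross(y,z),y,z],1)
YW=np.radians(-8.3); D=np.array([-.5*np.cos(YW),-.5*np.sin(YW),.866]); JY=np.array([-np.sin(YW),np.cos(YW),0])
PIN=np.array([537,11.1,104.4])
E
python3 - <<'E'
from h import *
for s in (1,-1):
    R=tool(-D,s*JY); print(s,go(PIN+D*(189+70),R),go(PIN+D*189,R)[1],R)
st=read_state();print(st['eef_rot'],st['time_s'],Ro.from_quat(st['eef_rot']).as_matrix())
E
```

```text
1 (array([-0.1591, -0.5012,  0.3174]), array([ 0.1712, -0.4383, -0.076 ])) [ 0.2058 -0.4434 -0.1366] [[-8.56948186e-01  1.44356201e-01  4.94773780e-01]
 [ 1.25015220e-01  9.89525789e-01 -7.21796885e-02]
 [-5.00011000e-01 -6.59933364e-18 -8.66019053e-01]]
-1 (array([ 0.7063, -0.2241, -2.729 ]), array([ 0.1712, -0.4383, -0.076 ])) [ 0.2058 -0.4434 -0.1366] [[ 8.56948186e-01 -1.44356201e-01  4.94773780e-01]
 [-1.25015220e-01 -9.89525789e-01 -7.21796885e-02]
 [ 5.00011000e-01  6.59933364e-18 -8.66019053e-01]]
[2.32733329e-01 9.72540589e-01 1.16090411e-05 1.70791646e-05] 1.8 [[-8.91670395e-01  4.52685217e-01  3.86239831e-05]
 [ 4.52685218e-01  8.91670395e-01  1.46307457e-05]
 [-2.78167400e-05  3.05303090e-05 -9.99999999e-01]]
```

send_rows:
  motion: "-0.159 -0.501 0.317 0.171 -0.438 -0.076 1;-0.159 -0.501 0.317 0.171 -0.438 -0.076 1;-0.159 -0.501 0.317 0.171 -0.438 -0.076 1;-0.159 -0.501 0.317 0.171 -0.438 -0.076 1;-0.159 -0.501 0.317 0.171 -0.438 -0.076 1;-0.159 -0.501 0.317 0.171 -0.438 -0.076 1;-0.159 -0.501 0.317 0.171 -0.438 -0.076 1;-0.159 -0.501 0.317 0.171 -0.438 -0.076 1"

```text
time_s: 2.8
eef_pos: [409.1, 28.0, 328.8]
eef_rot: [0.071, 0.963, -0.019, 0.259]
ft_force: [0.8, 0.7, -0.5]
gripper_width: 92.0
finger_force: 0.0
```

```bash
python3 - <<'E'
from h import *
R=tool(-D,JY); print(go(PIN+D*(189+20),R),go(PIN+D*189,R)); st=read_state(); print(st['eef_pos'])
for n in('side','top'):
    c=read_camera(n); save(c,n+'2')
a=cv2.imread('pics/side2.png')[90:270,220:400]; cv2.imwrite('pics/c.png',cv2.resize(a,None,fx=3,fy=3,interpolation=cv2.INTER_CUBIC))
E
```

```text
(array([0.0001, 0.0011, 0.0018]), array([ 0.0245, -0.0019, -0.0434])) (array([0.0001, 0.0011, 0.0018]), array([ 0.0344, -0.0033, -0.0608]))
[409.08917693  28.03965297 328.82468734]
```

View pics/c.png

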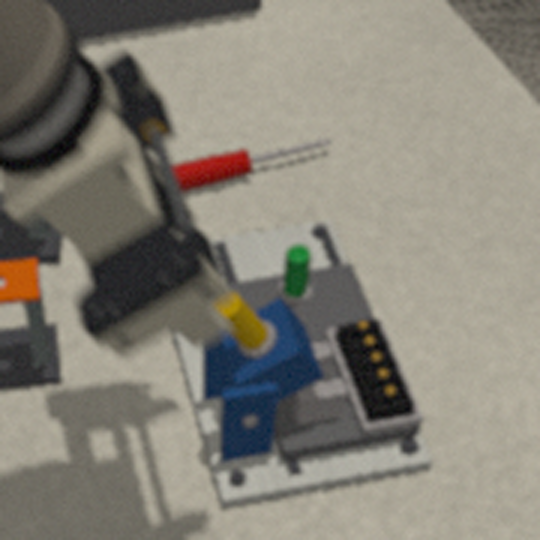

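The tilted gripper's open fingers straddle the yellow knob (crop 240, 320) and line up with its axis, with nothing else nearby. I'll advance along the axis.

send_rows:
  motion: "0 0.001 0.002 0.012 -0.001 -0.022 1;0 0.001 0.002 0.024 -0.002 -0.043 1;0 0.001 0.002 0.029 -0.003 -0.052 1;0 0.001 0.002 0.034 -0.003 -0.061 1;0 0.001 0.002 0.034 -0.003 -0.061 1;0 0.001 0.002 0.034 -0.003 -0.061 1"

```text
time_s: 3.65
eef_pos: [449.8, 28.5, 283.9]
eef_rot: [0.07, 0.966, -0.019, 0.247]
ft_force: [-0.5, 0.3, -0.3]
gripper_width: 91.4
finger_force: 0.0
```

send_rows:
  motion: "0 0 0 0 0 0 0.2;0 0 0 0 0 0 0.2;0 0 0 0 0 0 0.2;0 0 0 0 0 0 0.2;0 0 0 0 0 0 0.2;0 0 0 0 0 0 0.2;0 0 0 0 0 0 0.2"

```text
time_s: 4.53
eef_pos: [449.9, 28.2, 283.6]
eef_rot: [0.07, 0.966, -0.019, 0.247]
ft_force: [-3.0, -3.0, 2.8]
gripper_width: 26.3
finger_force: 2.1
```

```bash
python3 - <<'E'
from h import *
np.set_printoptions(precision=3,suppress=True)
st=read_state(); print(st)
R=Ro.from_quat(st['eef_rot']).as_matrix(); g=st['eef_pos']+159*R[:,2]; q=g-PIN; s=q@D; print('grasp s',s,'off',q-s*D,'toolz',R[:,2],'y',R[:,1],D)
c=read_camera('side');save(c,'side3')
a=cv2.imread('pics/side3.png')[120:240,240:380]; cv2.imwrite('pics/c3.png',cv2.resize(a,None,fx=4,fy=4,interpolation=cv2.INTER_CUBIC))
E
```

```text
{'time_s': 4.525, 'qpos': array([-0.1  ,  0.286,  2.073, -0.085,  0.283, -1.451]), 'dq': array([-0.004, -0.002,  0.001, -0.009,  0.003,  0.   ]), 'joint_efforts': array([  1.465, -33.493, -18.84 ,   0.209,  -2.393,   0.005]), 'eef_pos': array([449.897,  28.222, 283.594]), 'eef_rot': array([ 0.07 ,  0.966, -0.019,  0.247]), 'ft_force': array([-3.006, -3.015,  2.805]), 'wrist_torque': array([-0.549,  0.423, -0.363]), 'finger_force': 2.112623155117035, 'gripper_width': 26.294843515828997}
grasp s 40.55930587141633 off [8.429 2.807 4.584] toolz [ 0.475 -0.072 -0.877] y [ 0.144  0.99  -0.003] [-0.495  0.072  0.866]
```

View pics/c3.png

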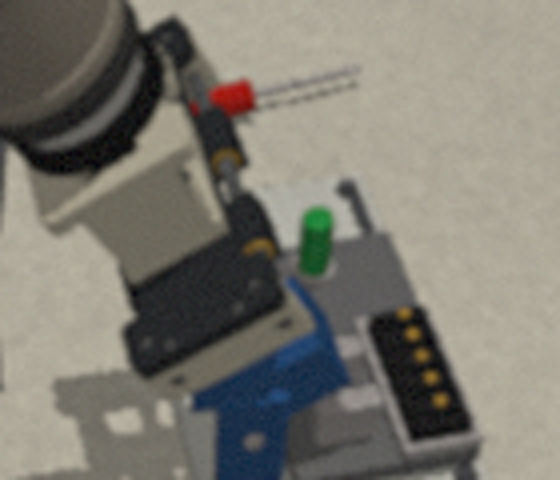

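Joint 5 sat at its lower limit (0.283), so the tool stopped 10 mm short and tilted too little. The knob is a cylinder between flat pads, so I can use a smaller tool tilt within the pad plane. I'll open and redo the approach at 15°.

send_rows:
  motion: "0 0 0 0 0 0 1;0 0 0 0 0 0 1;0 0 0 0 0 0 1;0 0 0 0 0 0 1"

```text
time_s: 5.08
eef_pos: [450.0, 28.4, 283.6]
eef_rot: [0.07, 0.966, -0.019, 0.247]
ft_force: [-0.2, 0.2, -0.4]
gripper_width: 57.9
finger_force: 0.0
```

```bash
cat >> h.py <<'E'
def tl(deg): a=np.radians(deg); return tool([np.sin(a)*np.cos(YW),np.sin(a)*np.sin(YW),-np.cos(a)],JY)
def tcp(org,s,ax,R): return np.array(org)+s*np.array(ax)-159*R[:,2]
E
python3 - <<'E'
from h import *
R=tl(15); print(go(tcp(PIN,32,D,R),R), read_state()['gripper_width'],read_state()['ft_force'],read_state()['eef_pos'])
E
```

```text
(array([ 0.0369,  0.2362, -0.0006]), array([ 0.0305, -0.0091,  0.0021])) 57.89881412399809 [-0.21315998  0.19505104 -0.36970981] [449.98624213  28.43917873 283.56851676]
```

send_rows:
  motion: "0.037 0.236 0 0.03 -0.009 0.022 1;0.037 0.236 0 0.03 -0.009 0.022 1;0.037 0.236 0 0.03 -0.009 0.022 1;0.037 0.236 0 0.03 -0.009 0.022 1"

```text
time_s: 5.58
eef_pos: [479.4, 19.5, 305.1]
eef_rot: [0.071, 0.989, -0.009, 0.13]
ft_force: [-0.1, 0.2, -0.8]
gripper_width: 91.0
finger_force: 0.0
```

```bash
python3 - <<'E'
from h import *
R=tl(15); print(go(tcp(PIN,32,D,R),R), read_state())
E
```

```text
(array([ 0.0001,  0.0005, -0.0005]), array([ 0.001 , -0.0001, -0.0194])) {'time_s': 5.575, 'qpos': array([-0.11721162,  0.3211211 ,  1.88565746, -0.01137195,  0.67261297,
       -1.53572329]), 'dq': array([ 0.00068333, -0.00270634,  0.00760341,  0.00266243,  0.00560394,
       -0.00143071]), 'joint_efforts': array([-1.20494664e-01, -3.81909657e+01, -2.10983974e+01, -5.34190598e-02,
       -1.15151614e+00, -1.20237013e-02]), 'eef_pos': array([479.41703999,  19.47650309, 305.0564338 ]), 'eef_rot': array([ 0.07147995,  0.98883027, -0.00945728,  0.13044492]), 'ft_force': array([-0.10060778,  0.15602824, -0.78088269]), 'wrist_torque': array([-0.00054956,  0.21108442,  0.00833796]), 'finger_force': 0.0, 'gripper_width': 91.04963121132387}
```

send_rows:
  motion: "0 0 0 0.001 0 -0.01 0.5;0 0 0 0.001 0 -0.019 0.3;0 0 0 0.001 0 -0.019 0.3;0 0 0 0.001 0 -0.019 0.3;0 0 0 0.001 0 -0.019 0.29;0 0 0 0.001 0 -0.019 0.29;0 0 0 0.001 0 -0.019 0.28;0 0 0 0.001 0 -0.019 0.28"

```text
time_s: 6.58
eef_pos: [481.0, 19.3, 286.7]
eef_rot: [0.072, 0.989, -0.009, 0.13]
ft_force: [0.6, 0.0, 0.4]
gripper_width: 26.0
finger_force: 0.0
```

send_rows:
  motion: "0 0 0 0 0 0 0.27;0 0 0 0 0 0 0.265;0 0 0 0 0 0 0.26;0 0 0 0 0 0 0.26"

```text
time_s: 7.08
eef_pos: [481.0, 19.2, 286.7]
eef_rot: [0.072, 0.989, -0.01, 0.13]
ft_force: [-1.3, -2.4, 2.3]
gripper_width: 23.8
finger_force: 1.4
```

send_rows:
  motion: "0 0 0 0 -0.001 0 0.265;0 0 0 0 -0.001 0 0.255;0 0 0 0 -0.001 0 0.245;0 0 0 0 -0.001 0 0.245"

```text
time_s: 7.58
eef_pos: [481.0, 18.3, 286.6]
eef_rot: [0.072, 0.989, -0.009, 0.13]
ft_force: [0.2, -1.2, 0.8]
gripper_width: 22.3
finger_force: 0.4
```

send_rows:
  motion: "0 0 0 0 0 0 0.235;0 0 0 0 0 0 0.22;0 0 0 0 0 0 0.18;0 0 0 0 0 0 0.1;0 0 0 0 0 0 0.1"

```text
time_s: 8.2
eef_pos: [481.0, 18.2, 286.6]
eef_rot: [0.072, 0.989, -0.009, 0.13]
ft_force: [1.4, -2.0, -1.5]
gripper_width: 21.2
finger_force: 30.0
```

send_rows:
  motion: "0 0 0 -0.001 0.0001 0.0017 0.1;0 0 0 -0.002 0.0003 0.0035 0.1;0 0 0 -0.004 0.0006 0.007 0.1;0 0 0 -0.006 0.0009 0.0105 0.1;0 0 0 -0.008 0.0012 0.014 0.1"

```text
time_s: 8.82
eef_pos: [472.8, 19.6, 301.0]
eef_rot: [0.071, 0.989, -0.009, 0.13]
ft_force: [1.4, -2.3, -2.3]
gripper_width: 21.1
finger_force: 30.0
```

send_rows:
  motion: "0 0 0 -0.004 0.0006 0.007 0.1;0 0 0 -0.008 0.0012 0.014 0.1;0 0 0 -0.012 0.0017 0.021 0.1;0 0 0 -0.016 0.0023 0.028 0.1;0 0 0 -0.02 0.0029 0.035 0.1;0 0 0 -0.024 0.0035 0.042 0.1"

```text
time_s: 9.57
eef_pos: [448.6, 23.2, 343.1]
eef_rot: [0.072, 0.989, -0.009, 0.13]
ft_force: [0.4, -0.4, -1.8]
gripper_width: 21.7
finger_force: 30.0
```

send_rows:
  motion: "0 0 0 -0.005 0.0007 0.0087 0.1;0 0 0 -0.01 0.0014 0.0173 0.1;0 0 0 -0.015 0.0022 0.026 0.1;0 0 0 -0.02 0.003 0.036 0.1;0 0 0 -0.02 0.003 0.036 0.1"

```text
time_s: 10.2
eef_pos: [428.9, 26.1, 379.6]
eef_rot: [0.071, 0.989, -0.009, 0.131]
ft_force: [-0.7, -0.0, -1.2]
gripper_width: 21.4
finger_force: 30.0
```

```bash
cat >> h.py <<'E'
SEAT=np.array([419,283.3,130.]); SX=np.array([np.cos(np.radians(-21)),np.sin(np.radians(-21)),0])
E
python3 - <<'E'
from h import *
st=read_state(); R=Ro.from_quat(st['eef_rot']).as_matrix()
org=PIN+(st['eef_pos']-np.array([481.0,18.2,286.6]))+[0,-.9,0]
rel=R.T@(org-st['eef_pos']); np.save('rel.npy',rel); print(org,rel, np.arccos(-R[2,2])*57.3)
R2=tl(-15); t=SEAT-60*SX+[0,0,105]; print(go(t-R2@rel,R2), R2.T@[0,0,1])
E
```

```text
[484.8514814   18.0995984  197.36504142] [-7.06673539e+00  1.04316529e-01  1.90648604e+02] 15.126529959171865
(array([ 7.560e-02,  5.203e-01, -5.000e-04]), array([-0.0238,  0.2725,  0.0414])) [ 2.58819045e-01 -4.05778749e-18 -9.65925826e-01]
```

send_rows:
  motion: "0.015 0.1 0 0 0 0.03 0.1;0.045 0.3 0 -0.005 0.04 0.041 0.1;0.06 0.42 0 -0.01 0.09 0.041 0.1;0.076 0.52 0 -0.015 0.14 0.041 0.1;0.076 0.52 0 -0.02 0.19 0.041 0.1;0.076 0.52 0 -0.024 0.235 0.041 0.1;0.076 0.52 0 -0.024 0.272 0.041 0.1;0.076 0.52 0 -0.024 0.272 0.041 0.1"

```text
time_s: 11.2
eef_pos: [404.8, 300.0, 418.9]
eef_rot: [0.07, 0.989, 0.01, -0.131]
ft_force: [-0.4, -0.8, -1.6]
gripper_width: 21.5
finger_force: 30.0
```

```bash
cat > look.py <<'E'
from h import *
from scipy.optimize import least_squares
import sys
np.set_printoptions(precision=2,suppress=True)
tag=sys.argv[1]
st=read_state(); R=Ro.from_quat(st['eef_rot']).as_matrix(); rel=np.load('rel.npy'); o=st['eef_pos']+R@rel
print('pred origin',o,'tilt',np.degrees(np.arctan2(R[:2,2]@[np.cos(YW),np.sin(YW)],-R[2,2])),'in seat frame',(o-SEAT)@SX,(o-SEAT)@[-SX[1],SX[0],0])
for n in('top','side'):
    c=read_camera(n); save(c,n+tag); W=cloud(c)
    d=W-o; r=np.hypot(d[...,0],d[...,1]); H=hue(c)
    for lo,hi,nm in((-75,-24,'shank'),(-18,-2,'neck'),(0.5,4.5,'collar')):
        m=(r<25)&(d[...,2]>lo)&(d[...,2]<hi)&(H[...,1]<110)
        if m.sum()>15:
            P=W[m]; rad={'shank':9,'neck':4.5,'collar':14}[nm]
            s=least_squares(lambda p:np.hypot(P[:,0]-p[0]-p[2]*(P[:,2]-o[2]),P[:,1]-p[1]-p[3]*(P[:,2]-o[2]))-rad,[o[0],o[1],0,0] ,loss='soft_l1')
            print(n,nm,m.sum(),s.x-np.r_[o[:2],0,0],'zmin/max',d[m][:,2].min(),d[m][:,2].max(),'rms',s.fun.std())
E
python3 look.py 5; python3 - <<'E'
import cv2
a=cv2.imread('pics/side5.png')[60:260,120:340]; cv2.imwrite('pics/d.png',cv2.resize(a,None,fx=3,fy=3,interpolation=cv2.INTER_CUBIC))
E
```

```text
pred origin [362.39 306.22 233.04] tilt -15.10233281424522 in seat frame -61.067882031132186 1.1106660257379026
side shank 141 [ 0.17 -0.34  0.   -0.01] zmin/max -71.91212455948309 -24.04038544844866 rms 1.1105008146471618
side neck 22 [ 1.7  -0.4   0.09  0.02] zmin/max -17.847109292645968 -5.476886836184349 rms 1.6073848820707053
side collar 22 [ 0.26  0.92 -0.1  -0.15] zmin/max 0.6929019258151925 4.419178143758188 rms 0.9779814211504873
```

View pics/d.png

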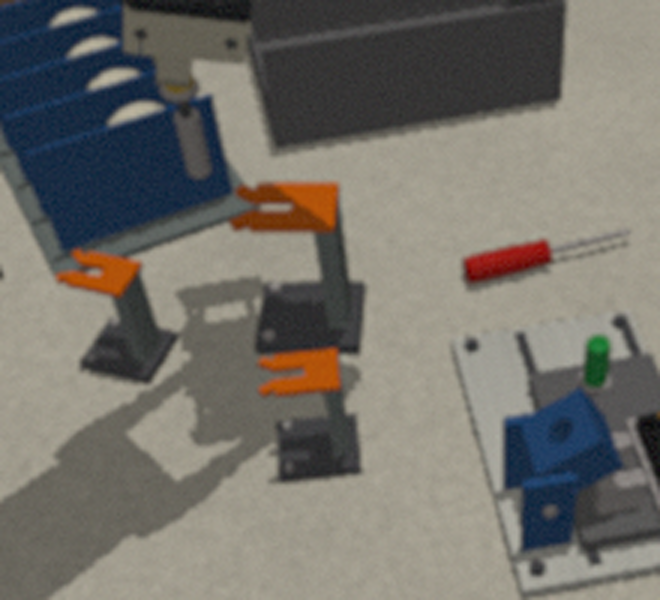

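The pin hangs upright (crop 195, 140) and the bore is empty (crop 565, 430). The measured shank matches the predicted pin pose to within 0.5 mm. I'll lower it in front of the notch mouth.

send_rows:
  motion: "0 -0.001 0 -0.0004 -0.001 -0.03 0.1;0 -0.002 0 -0.0004 -0.001 -0.06 0.1;0 -0.002 0 -0.0004 -0.001 -0.085 0.1;0 -0.002 0 -0.0004 -0.001 -0.0955 0.1;0 -0.002 0 -0.0004 -0.001 -0.0955 0.1"

```text
time_s: 11.92
eef_pos: [404.8, 296.4, 324.0]
eef_rot: [0.072, 0.989, 0.01, -0.13]
ft_force: [-0.0, 0.3, -0.8]
gripper_width: 21.7
finger_force: 30.0
```

```bash
python3 look.py 6; python3 - <<'E'
import cv2
a=cv2.imread('pics/side6.png')[80:220,120:300]; cv2.imwrite('pics/e.png',cv2.resize(a,None,fx=4,fy=4,interpolation=cv2.INTER_CUBIC))
E
```

```text
pred origin [362.74 302.73 138.07] tilt -15.01618592957154 in seat frame -59.489645029112516 -2.0188552148777497
side shank 107 [ 1.24  0.9   0.01 -0.02] zmin/max -71.28780535698283 -24.005848202381543 rms 0.9990229459051487
side neck 19 [2.29 3.51 0.09 0.23] zmin/max -17.78796521685058 -7.044093365134984 rms 4.059078645558324
```

View pics/e.png

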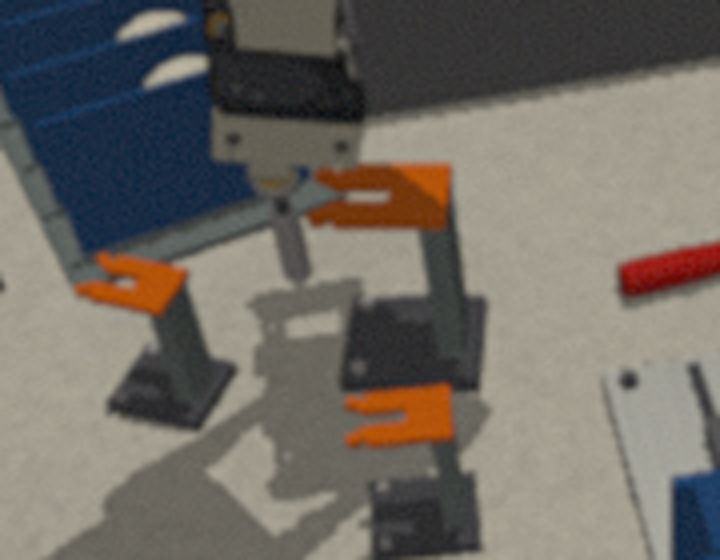

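send_rows:
  motion: "0 0 0 0.0004 0.0009 0 0.1;0 0 0 0.0097 -0.0027 0 0.1;0 0 0 0.019 -0.0063 0 0.1;0 0 0 0.0254 -0.0088 0 0.1;0 0 0 0.029 -0.01 0 0.1;0 0 0 0.0331 -0.0116 0 0.1;0 0 0 0.0331 -0.0116 0 0.1"

```text
time_s: 12.9
eef_pos: [437.9, 285.4, 324.1]
eef_rot: [0.072, 0.989, 0.01, -0.13]
ft_force: [0.7, -1.0, -2.0]
gripper_width: 21.7
finger_force: 30.0
```

```bash
python3 look.py 7; python3 - <<'E'
from h import *
print(read_state()['ft_force'],read_state()['wrist_torque'])
a=cv2.imread('pics/side7.png')[100:180,170:270]; b=cv2.imread('pics/top7.png')[190:270,100:200]; cv2.imwrite('pics/f.png',cv2.resize(np.hstack([a,b]),None,fx=4,fy=4,interpolation=cv2.INTER_CUBIC))
E
```

```text
pred origin [395.91 291.71 138.07] tilt -14.980495948917772 in seat frame -24.568359665501525 -0.42398224111394434
side shank 94 [-0.76  0.54 -0.01 -0.01] zmin/max -68.10234511805272 -27.280896410643123 rms 1.097701691814159
side neck 19 [14.03 -9.21  1.33 -0.33] zmin/max -14.062119384668534 -5.127316555155602 rms 6.032954587304611
side collar 17 [0.23 1.57 0.06 0.36] zmin/max 0.7693158404590861 4.409447694009259 rms 1.0251404588217532
[ 0.55428404 -0.87528912 -1.78413324] [ 0.01717303 -0.24808333 -0.00381966]
```

View pics/f.png

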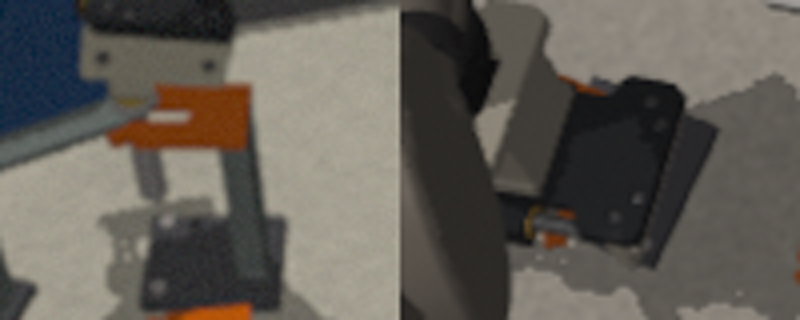

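The collar is above the plate, the shank below it, and the neck in the notch mouth (crop 130, 120). Forces are at pin-weight level, so I'll continue in small steps.

send_rows:
  motion: "0 0 0 0.0035 -0.0013 0 0.1;0 0 0 0.007 -0.0027 0 0.1;0 0 0 0.0105 -0.004 0 0.1;0 0 0 0.014 -0.0054 0 0.1;0 0 0 0.014 -0.0054 0 0.1"

```text
time_s: 13.62
eef_pos: [452.0, 279.9, 324.1]
eef_rot: [0.072, 0.989, 0.01, -0.13]
ft_force: [0.0, -0.4, -0.8]
gripper_width: 21.7
finger_force: 30.0
```

send_rows:
  motion: "0 0 0 0.0028 -0.0011 0 0.1;0 0 0 0.0056 -0.0022 0 0.1;0 0 0 0.008 -0.0031 0 0.1;0 0 0 0.009 -0.0034 0 0.1;0 0 0 0.009 -0.0034 0 0.1"

```text
time_s: 14.25
eef_pos: [460.7, 276.6, 324.1]
eef_rot: [0.072, 0.989, 0.01, -0.13]
ft_force: [0.2, -0.6, -1.1]
gripper_width: 21.5
finger_force: 30.0
```

```bash
python3 look.py 8; python3 - <<'E'
from h import *
print(read_state()['ft_force'],read_state()['wrist_torque'])
E
```

```text
pred origin [418.75 282.97 138.1 ] tilt -14.982609787084849 in seat frame -0.11831036426765872 -0.4022830264679634
side shank 90 [ 0.47 -0.67  0.01 -0.04] zmin/max -70.02194263975946 -28.719404745762006 rms 1.0265924715051398
[-0.89376893  0.71931454 -1.64054975] [-0.05912218 -0.22910841  0.03422662]
```

send_rows:
  motion: "0 0 0 0 0 -0.002 0.1;0 0 0 0 0 -0.004 0.1;0 0 0 0 0 -0.005 0.1;0 0 0 0 0 -0.006 0.1;0 0 0 0 0 -0.0065 0.1;0 0 0 0 0 -0.0065 0.1"

```text
time_s: 15.1
eef_pos: [460.7, 276.6, 317.6]
eef_rot: [0.072, 0.989, 0.01, -0.13]
ft_force: [-0.0, -0.0, -1.5]
gripper_width: 21.5
finger_force: 30.0
```

send_rows:
  motion: "0 0 0 0 0 -0.0005 0.1;0 0 0 0 0 -0.001 0.1;0 0 0 0 0 -0.001 0.1"

```text
time_s: 15.48
eef_pos: [460.7, 276.6, 316.6]
eef_rot: [0.072, 0.989, 0.01, -0.13]
ft_force: [0.7, 0.3, -1.6]
gripper_width: 21.7
finger_force: 30.0
```

Not resting on the plate yet (z force is about the pin's weight). I'll keep lowering by half millimetres.

send_rows:
  motion: "0 0 0 0 0 -0.0005 0.1;0 0 0 0 0 -0.0005 0.1;0 0 0 0 0 -0.001 0.1;0 0 0 0 0 -0.001 0.1"

```text
time_s: 15.98
eef_pos: [460.7, 276.6, 315.8]
eef_rot: [0.072, 0.989, 0.01, -0.13]
ft_force: [-0.2, -0.2, 0.0]
gripper_width: 21.3
finger_force: 30.0
```

send_rows:
  motion: "0 0 0 0 0 -0.0005 0.1;0 0 0 0 0 -0.0005 0.1;0 0 0 0 0 -0.0005 0.1"

```text
time_s: 16.35
eef_pos: [460.7, 276.6, 315.8]
eef_rot: [0.072, 0.989, 0.01, -0.13]
ft_force: [-0.6, -1.2, 5.7]
gripper_width: 21.3
finger_force: 30.0
```

Contact: the collar is on the plate (+5.7 N). Releasing now.

send_rows:
  motion: "0 0 0 0 0 0.0003 0.1;0 0 0 0 0 0.0003 0.3;0 0 0 0 0 0.0003 0.3;0 0 0 0 0 0.0003 0.5;0 0 0 0 0 0.0003 0.5;0 0 0 0 0 0.0003 0.5;0 0 0 0 0 0.0003 0.5;0 0 0 0 0 0.0003 0.5"

```text
time_s: 17.35
eef_pos: [460.7, 276.6, 315.4]
eef_rot: [0.072, 0.989, 0.01, -0.13]
ft_force: [0.4, -0.2, 0.1]
gripper_width: 46.2
finger_force: 0.0
```

```bash
python3 look.py 9; python3 - <<'E'
from h import *
c=read_camera('side');W=cloud(c);H=hue(c)
k=(abs(W[...,0]-419)<40)&(abs(W[...,1]-283)<40)&(H[...,0]>20)&(H[...,0]<35)&(H[...,1]>130)&(W[...,2]>120); print(k.sum(),W[k].mean(0),W[k].min(0),W[k].max(0)) if k.any() else 0
E
```

```text
pred origin [418.74 282.98 129.43] tilt -14.976344110549913 in seat frame -0.13058561955765755 -0.395170417044361
side shank 103 [ 0.02  1.29 -0.   -0.01] zmin/max -71.44788508709044 -24.33767774452747 rms 0.9977506216949874
4 [417.77087723 294.01263467 252.87416056] [407.25234625 249.52899267 224.86623913] [436.84817054 310.48043116 318.05855569]
```

The pin is released and hangs upright at the seat, with the shank measured within 1.3 mm. I'll retreat straight up, then work out the push on the green post.

send_rows:
  motion: "0 0 0 0 0 0.01 0.6;0 0 0 0 0 0.03 0.7;0 0 0 0 0 0.06 0.83;0 0 0 0 0 0.1 0.83;0 0 0 0 0 0.1 0.83"

```text
time_s: 18.12
eef_pos: [460.9, 276.8, 419.1]
eef_rot: [0.071, 0.989, 0.011, -0.127]
ft_force: [-0.8, 0.6, 0.1]
gripper_width: 75.7
finger_force: 0.0
```

```bash
cat >> h.py <<'E'
JO=np.array([584.5,59.1,0])
def jw(x,y,z): return JO+np.array([np.cos(YW)*x-np.sin(YW)*y,np.sin(YW)*x+np.cos(YW)*y,z])
E
python3 - <<'E'
from h import *
R=tl(0); print(go(jw(23,70,230+90),R),jw(23,70,230)); 
c=read_camera('side');save(c,'s10');W=cloud(c);H=hue(c)
k=(abs(W[...,0]-419)<30)&(abs(W[...,1]-283)<30)&(H[...,0]>20)&(H[...,0]<35)&(H[...,1]>130)&(W[...,2]>132)&(W[...,2]<190)
print(k.sum(),W[k].mean(0),W[k].min(0),W[k].max(0)) if k.any() else print('no knob')
a=c['image'][80:200,160:300,::-1]; cv2.imwrite('pics/g.png',cv2.resize(a,None,fx=4,fy=4,interpolation=cv2.INTER_CUBIC))
E
```

```text
(array([-0.041, -0.252, -0.001]), array([ 0.1565, -0.1517, -0.0991])) [617.36402722 125.04661261 230.        ]
153 [418.05151217 276.36693295 162.47235872] [408.99506614 271.51731537 136.76056802] [427.81753431 290.11555178 181.68274069]
```

View pics/g.png

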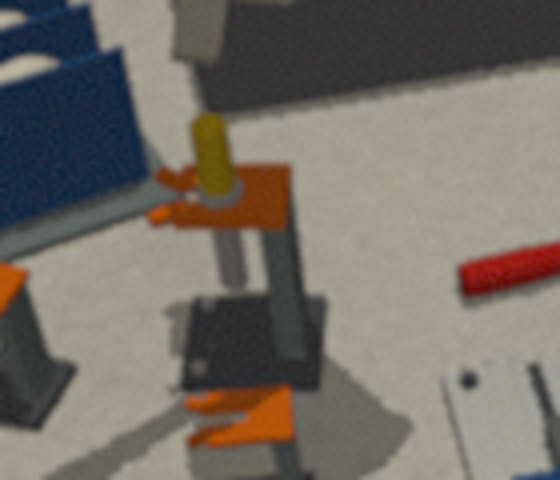

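The pin is parked: collar flat on the orange plate (crop 220, 190), knob top at z≈181, shank hanging below. Next, the slide.

send_rows:
  motion: "-0.02 -0.12 0 0.04 -0.04 0 0.83;-0.041 -0.252 0 0.08 -0.08 -0.02 0.83;-0.041 -0.252 0 0.12 -0.12 -0.05 0.83;-0.041 -0.252 0 0.1565 -0.1517 -0.08 0.83;-0.041 -0.252 0 0.1565 -0.1517 -0.099 0.83;-0.041 -0.252 0 0.1565 -0.1517 -0.099 0.83"

```text
time_s: 18.92
eef_pos: [616.7, 124.3, 313.4]
eef_rot: [0.073, 0.997, -0.002, -0.006]
ft_force: [-0.8, 0.0, 0.5]
gripper_width: 75.8
finger_force: 0.0
```

```bash
python3 - <<'E'
from h import *
R=tl(0); print(go(jw(23,70,230),R), read_state()['gripper_width'])
c=read_camera('side');save(c,'s11');W=cloud(c);H=hue(c)
g=(abs(W[...,0]-611)<40)&(abs(W[...,1]-102)<40)&(H[...,0]>40)&(H[...,0]<85)&(H[...,1]>120)&(W[...,2]>35)
P=W[g]
from scipy.optimize import least_squares
P=P[P[:,2]<73]; s=least_squares(lambda p:np.hypot(P[:,0]-p[0],P[:,1]-p[1])-10,[611,103],loss='soft_l1'); print(g.sum(),s.x,s.fun.std(),jw(20,48,60))
E
```

```text
(array([ 0.003 , -0.0129,  0.0011]), array([ 0.0007,  0.0007, -0.0834])) 75.80519557713069
99 [612.07499823 103.15371077] 0.9868610480134776 [611.21961343 103.71011386  60.        ]
```

send_rows:
  motion: "0.003 -0.013 0.001 0.001 0.001 -0.02 0.83;0.003 -0.013 0.001 0.001 0.001 -0.04 0.83;0.003 -0.013 0.001 0.001 0.001 -0.06 0.83;0.003 -0.013 0.001 0.001 0.001 -0.075 0.83;0.003 -0.013 0.001 0.001 0.001 -0.083 0.83;0.003 -0.013 0.001 0.001 0.001 -0.083 0.83"

```text
time_s: 19.73
eef_pos: [618.1, 126.1, 233.4]
eef_rot: [0.072, 0.997, 0.0, 0.003]
ft_force: [-0.7, -0.2, -0.3]
gripper_width: 76.1
finger_force: 0.0
```

send_rows:
  motion: "0 0 0 0.0004 0.003 0 0.83;0 0 0 0.0009 0.006 0 0.83;0 0 0 0.0014 0.0099 0 0.83;0 0 0 0.002 0.0138 0 0.83;0 0 0 0.0026 0.0178 0 0.83;0 0 0 0.0032 0.0218 0 0.83;0 0 0 0.0038 0.0257 0 0.83;0 0 0 0.0043 0.0297 0 0.83"

```text
time_s: 20.72
eef_pos: [622.6, 155.9, 233.4]
eef_rot: [0.072, 0.997, 0.0, 0.003]
ft_force: [1.1, -2.1, -0.3]
gripper_width: 76.3
finger_force: 0.8
```

send_rows:
  motion: "0 0 0 0.0006 0.004 0 0.83;0 0 0 0.0012 0.008 0 0.83;0 0 0 0.0018 0.012 0 0.83;0 0 0 0.0023 0.016 0 0.83;0 0 0 0.0029 0.02 0 0.83;0 0 0 0.0035 0.024 0 0.83;0 0 0 0.0041 0.028 0 0.83;0 0 0 0.0044 0.03 0 0.83"

```text
time_s: 21.72
eef_pos: [626.9, 186.0, 233.4]
eef_rot: [0.072, 0.997, 0.0, 0.003]
ft_force: [1.0, -2.4, -0.2]
gripper_width: 76.4
finger_force: 0.8
```

send_rows:
  motion: "0 0 0 0.0001 0.001 0 0.83;0 0 0 0.0003 0.002 0 0.83;0 0 0 0.0004 0.003 0 0.83;0 0 0 0.0004 0.003 0 0.83"

```text
time_s: 22.22
eef_pos: [627.2, 188.5, 233.4]
eef_rot: [0.072, 0.997, 0.0, 0.003]
ft_force: [0.5, -3.5, -0.0]
gripper_width: 76.3
finger_force: 1.4
```

send_rows:
  motion: "0 0 0 0.0001 0.001 0 0.83;0 0 0 0.0003 0.002 0 0.83;0 0 0 0.0003 0.002 0 0.83"

```text
time_s: 22.6
eef_pos: [627.5, 189.1, 233.2]
eef_rot: [0.072, 0.997, -0.001, 0.003]
ft_force: [-0.4, -8.4, 1.1]
gripper_width: 76.3
finger_force: 4.8
```

send_rows:
  motion: "0 0 0 0.0001 0.001 0 0.83;0 0 0 0.0003 0.002 0 0.83;0 0 0 0.0003 0.002 0 0.83"

```text
time_s: 22.98
eef_pos: [627.7, 189.7, 233.1]
eef_rot: [0.072, 0.997, -0.003, 0.002]
ft_force: [-1.7, -16.6, 1.6]
gripper_width: 76.5
finger_force: 8.1
```

```bash
cat > post.py <<'E'
from h import *
from scipy.optimize import least_squares
st=read_state();print(st['ft_force'],st['eef_pos'])
for n in('side','top'):
    c=read_camera(n);save(c,n+'12');W=cloud(c);H=hue(c)
    g=(abs(W[...,0]-620)<40)&(abs(W[...,1]-160)<80)&(H[...,0]>40)&(H[...,0]<85)&(H[...,1]>120)&(W[...,2]>35)
    P=W[g];print(n,len(P))
    if len(P)>8:
        P=P[P[:,2]<73]; s=least_squares(lambda p:np.hypot(P[:,0]-p[0],P[:,1]-p[1])-10,[P[:,0].mean(),P[:,1].mean()+6],loss='soft_l1'); print(s.x,s.fun.std(),'travel',(s.x-jw(20,48,60)[:2])@JY[:2])
E
python3 post.py
```

```text
[ -1.66873946 -16.57546485   1.6356249 ] [627.74342372 189.69745264 233.09777952]
side 25
[621.83236684 162.72375878] 0.927953781190182 travel 59.92754032207976
top 0
```

The force is rising and the post has travelled 59.9 mm, so the slide is at its stop. I'll back off, lift clear and check.

send_rows:
  motion: "0 0 0 -0.0005 -0.004 0 0.83;0 0 0 -0.001 -0.009 0 0.83;0 0 0 -0.001 -0.009 0.03 0.83;0 0 0 -0.001 -0.009 0.07 0.83;0 0 0 -0.001 -0.009 0.12 0.83;0 0 0 -0.001 -0.009 0.15 0.83;0 0 0 -0.001 -0.009 0.15 0.83"

```text
time_s: 23.95
eef_pos: [627.0, 184.1, 386.5]
eef_rot: [0.072, 0.997, 0.001, 0.006]
ft_force: [-1.1, 1.4, -0.6]
gripper_width: 76.3
finger_force: 0.0
```

```bash
python3 post.py; python3 - <<'E'
import cv2
a=cv2.imread('pics/side12.png')[90:290,150:400]; cv2.imwrite('pics/i.png',cv2.resize(a,None,fx=3,fy=3,interpolation=cv2.INTER_CUBIC))
E
```

```text
[-1.07372115  1.36198602 -0.59139783] [626.99479748 184.13744042 386.50996917]
side 87
[620.72375519 163.04069974] 1.2875122600268234 travel 60.081126608706114
top 82
[621.53542572 162.1348989 ] 2.1216665769224554 travel 59.30198299297241
```

View pics/i.png

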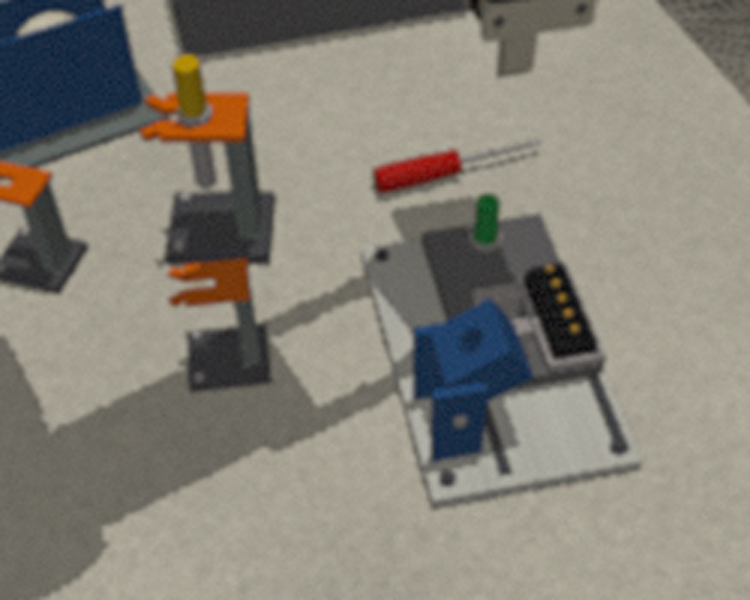

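The pin hangs parked (crop 195, 115), the slide is out with the housing still in its nest (crop 565, 310), the screwdriver has not moved, and the gripper is clear of everything. Handing in.

```bash
python3 -c "
from workcell import *
print(finish_job())"
```

```text
the job is handed in; nothing more can be done
None
```

The job is handed in: the pin is parked upright in the large stand's notch, the slide is out at its stop (about 60 mm) with the housing still in its nest, and the robot is clear of everything; the hand-in call returned no verdict.

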